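# Weigh the dark chocolate bar off the marble slab

### The arm

A 6-joint arm with a two-finger parallel gripper is mounted at the origin on the work surface. World frame = base frame: x ahead of the robot, y to its left, z up, the work surface at z = 0. Lengths are in mm, angles in rad, forces in N, time in s.
With the tool pointing down it reaches from about 350 to 875 mm from the base axis. Payload 4.2 kg.
Tool frame: the origin (TCP) lies on the mounting face of the last link; the fingertips stand 173 mm ahead of it and the grasp point (between the pads) lies 155 mm ahead of it; z points along the fingers, y is the direction in which the jaws open and shut (so a half turn about z gives the same grasp; the last joint's range is limited). The gripper opens to 85 mm and grips with 20 to 120 N. Pads are 22 mm wide; open, the fingers measure 114 mm over their backs; the gripper's body (76 mm by 85 mm) begins 54 mm behind the grasp point. The pads swing forward as they close: fully open they stand 13 mm farther back than shut.
Start: joints at [1.565, 0.385, 0.008, 0, -1.194, -0.259], TCP at [163.541, 603.203, 404.712] pointing down, gripper open.
Joint ranges: [-3.14, 3.14], [-1.21, 2.06], [-1.07, 1.41], [-3.16, 2.05], [-2.99, -0.16], [-3.1, 3.1]. Speed limits (rad/s): [2.79, 2.79, 3.14, 3.14, 3.14, 3.14].

### API

Orientations are given as a unit quaternion [x, y, z, w].
In Python, from bench import arm gives the robot as it stands.
- The arm moves only by the shell command python3 -m jog 'ROWS' [OPENING]. ROWS is JSON, a list that holds one entry, the list of rows, each a list of 4 numbers: the shift along the tool's x, y, z in mm, then the turn about the tool's z in degrees. In form: [[[x, y, z, spin], ...]]. A call has exactly 5 rows; each row is the pose to reach, as a shift and turn from the pose measured when the call began, along the tool's axes at that moment; what a row does not reach only later rows make up. A row lasts 1/8 s, in which the tool goes at most 62.5 mm and 10.7 degrees, less where a joint would pass 70% of its speed; a pose out of reach is approached as far as the arm can. A call with a gripper value outside its range is refused whole. OPENING is the finger opening in mm, from 0 to 85.4, set as the call begins (- or left out, the last holds). The fingers move at their own pace and stop on an object; the grip force is fixed at half the most. Time passes only in rows, so rows that repeat a pose let the fingers close, or fill a call up. It gives the time, the measured TCP pose, the force and the opening at its end, in the units of the state.
- arm.read_state(): the state, without advancing time (a new reading comes with each control period).
- arm.get_image(name): name is "scene" or "top" or "wrist"; returns (picture, depth): 420x560x3 uint8, blue, green, red; 420x560 float32, mm along the optical axis (not along the pixel's ray), 0 where there is no reading.
- arm.camera_params(name): a dict with "mtx" (3x3 intrinsics, pixels), "k1" (the pictures are not rectified: a ray, as slopes to the right and down, at radius r is drawn at 1 + k1 r^2 times it, then the intrinsics apply), "R" (3x3) and "t" (3): a world point X has camera coordinates R X + t. Camera axes: x right, y down, z forward; pixel columns grow to the right and rows downward; lengths in mm; the calibration is good to about 2 mm. A picture is of the moment at which its call begins: read the wrist's pose just before it. camera_params takes no time and is no camera call; for the wrist camera it gives the pose at the moment of the call.
- arm.job_done(): hands the job in, once; it reports no verdict.
The state is a dict: "clock": time; "joints": joint angles; "joint_vel": joint speeds; "joint_efforts": joint torques, N m; "position": TCP position; "ee_rot": TCP orientation; "contact_force": force on the tool from outside, world axes, zero at the start; "wrist_torque": the same for the moment, N m; "gripper_width": finger opening in mm.
Only numpy, scipy, OpenCV 4.12 (cv2) and the standard library are available. Lean on these libraries where they do the work, as an engineer would, in place of code of your own. Each camera call takes 0.05 s, during which the arm holds its last target.

### The job

Weigh the dark chocolate bar: slide it along the marble slab until its near end sticks out well past the slab's robot-facing edge, then take it by that free end, lift it and lay it flat and centred on the round pan of the scale, and let go. Do not drop it, and leave the white chocolate bar where it is.

Things in the scene. Friction and masses are not known exactly. Their poses are not given: they have to be found in the camera images.
- dark_bar: Thin dark brown chocolate bar, 160 x 50 x 6 mm (x, y, z), 45 to 92 g, loose, flat on the slab, its length (x) within 10 degrees of the slab's x. Origin: centre of its underside; its -x end is the near one. It slides when its far end is pushed. It sticks out enough with 25 mm past the edge while flat on the slab; 40 to 60 mm is good; past 80 mm it tips off.
- white_bar: Cream-white chocolate bar of the same size and frame, lying beside the dark one on the slab (either side). To be left alone.
- slab: White marble slab on small feet, fixed, 200 (x) x 260 (y) mm; origin on the table under its centre, top 50 mm above it. Its -x side, a 260 mm long edge 100 mm from the centre, faces the robot (within 10 degrees). The table before that edge is clear.
- pan (a point): Centre of the upper face of the scale's round aluminium pan: 70 mm across, 60 mm above the table, level, fixed; x and y along the scale's base, within 15 degrees of the robot's. The pan is 6 mm thick on a slim stem; the white base under it (150 (x) x 120 (y) mm) is 25 mm high, leaving 35 mm for fingers beside the pan.

How it is judged:
By the outcome, as a careful person would: the job done as asked, in the order asked, and still so for the second after the job is handed in, with the robot touching nothing.
It also fails if it takes over 48 s, if anything falls off the work surface, if the arm or the gripper's body presses on something with over 40 N, if the wrist force passes 120 N, or if a joint passes its speed limit or range.

## Working session

There is one attempt and no reset: what is moved stays moved. The work goes in short steps, Python scripts to look and compute and a shell command to move; the robot and the scene stay as the last step left them, time stands still between calls to the robot, and variables do not carry over. Pictures are saved under pics/ and viewed, and the job is handed in when it is done.

```bash
ls; mkdir -p pics
cat > h.py <<'E'
import numpy as np, cv2
from bench import arm
from scipy.spatial.transform import Rotation as Rot
def snap(n,f):
    p=arm.camera_params(n); im,d=arm.get_image(n); cv2.imwrite('pics/'+f+'.png',im); np.savez('pics/'+f+'.npz',d=d,**{k:np.array(v) for k,v in p.items()}); return im,d,p
def load(f):
    z=np.load('pics/'+f+'.npz'); return cv2.imread('pics/'+f+'.png'),z['d'],z
def ray(p,u,v):
    K=np.array(p['mtx']);k=float(p['k1'])
    q=cv2.undistortPoints(np.array([[[u,v]]],float),K,np.array([k,0,0,0.]))[0,0]
    return np.array([q[0],q[1],1.])
def onz(p,u,v,z):
    R=np.array(p['R']);t=np.array(p['t']);c=-R.T@t;d=R.T@ray(p,u,v)
    return c+d*(z-c[2])/d[2]
def bydepth(p,d,u,v):
    R=np.array(p['R']);t=np.array(p['t']);return R.T@(ray(p,u,v)*d[int(round(v)),int(round(u))]-t)
def proj(p,X):
    x=np.array(p['R'])@np.array(X,float)+np.array(p['t']);s=x[:2]/x[2];s=s*(1+float(p['k1'])*(s@s));K=np.array(p['mtx']);return K[0,0]*s[0]+K[0,2],K[1,1]*s[1]+K[1,2]
def crop(f,u0,v0,w,h,s,o):
    im=cv2.imread('pics/'+f+'.png')[v0:v0+h,u0:u0+w];cv2.imwrite('pics/'+o+'.png',cv2.resize(im,None,fx=s,fy=s,interpolation=cv2.INTER_CUBIC))
def tool(g,st=None):
    "world target grasp-point -> tool-frame shift"
    st=st or arm.read_state();R=Rot.from_quat(st['ee_rot']);return R.inv().apply(np.array(g)-(np.array(st['position'])+R.apply([0,0,155])))
E
python3 - <<'E'
from h import *
s=arm.read_state();print(s);print(Rot.from_quat(s['ee_rot']).as_matrix().round(3))
snap('top','top0');snap('scene','scene0')
E
```

```text
pics
{'clock': 0.0, 'joints': array([ 1.56461882e+00,  3.85553584e-01,  6.59705212e-03, -5.13597223e-04,
       -1.19398816e+00, -2.58602781e-01]), 'joint_vel': array([ 0.00099266, -0.00078109, -0.00202056, -0.00012631, -0.00126173,
       -0.00037229]), 'joint_efforts': array([ 1.83292577e-04, -3.92284083e+01,  1.88398415e+01,  4.18613479e+00,
       -4.69178427e-03, -1.89866576e-06]), 'position': array([163.46887778, 603.02122147, 403.60952992]), 'ee_rot': array([ 9.91236106e-01, -1.32097580e-01, -1.01566944e-04,  1.09568077e-03]), 'contact_force': array([0.11131336, 0.02872326, 0.42448369]), 'wrist_torque': array([ 0.01371667,  0.05586676, -0.00421567]), 'gripper_width': 85.39308187250187}
[[ 0.965 -0.262 -0.   ]
 [-0.262 -0.965 -0.002]
 [ 0.     0.002 -1.   ]]
```

View pics/top0.png

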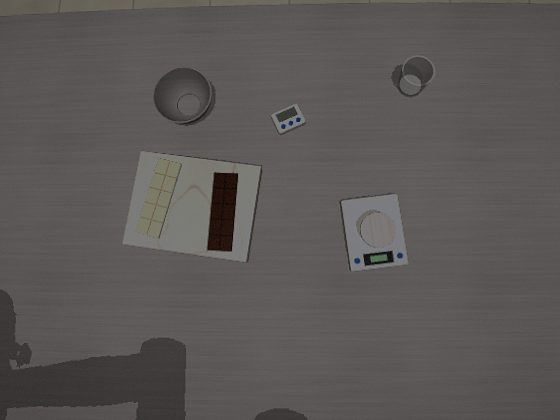

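View pics/scene0.png

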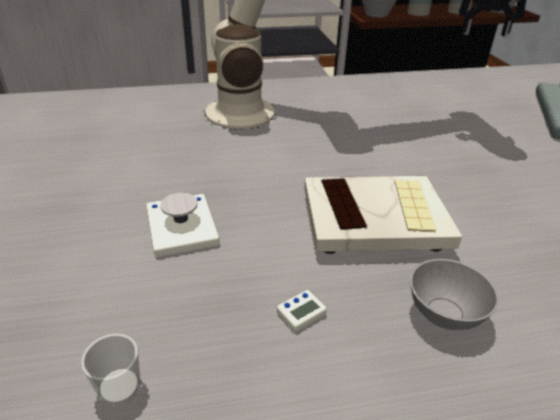

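Run:
```python
from h import *
crop('top0',115,140,160,135,5,'c1');crop('top0',330,180,90,100,6,'c2')
im,d,p=load('top0')
print(-p['R'].T@p['t'])
for u,v in [(280,210),(280,330),(222,210),(192,240),(377,230),(350,210)]: print(u,v,bydepth(p,d,u,v).round(1))
```

```text
[424.09371612 -32.60578952 835.60750111]
280 210 [5.529e+02 1.510e+01 1.000e-01]
280 330 [301.5  13.6  -1.4]
222 210 [544.  128.8  59.2]
192 240 [483.9 189.7  52.2]
377 230 [ 503.4 -180.    60.2]
350 210 [ 549.6 -132.7   19.4]
```

View pics/c1.png

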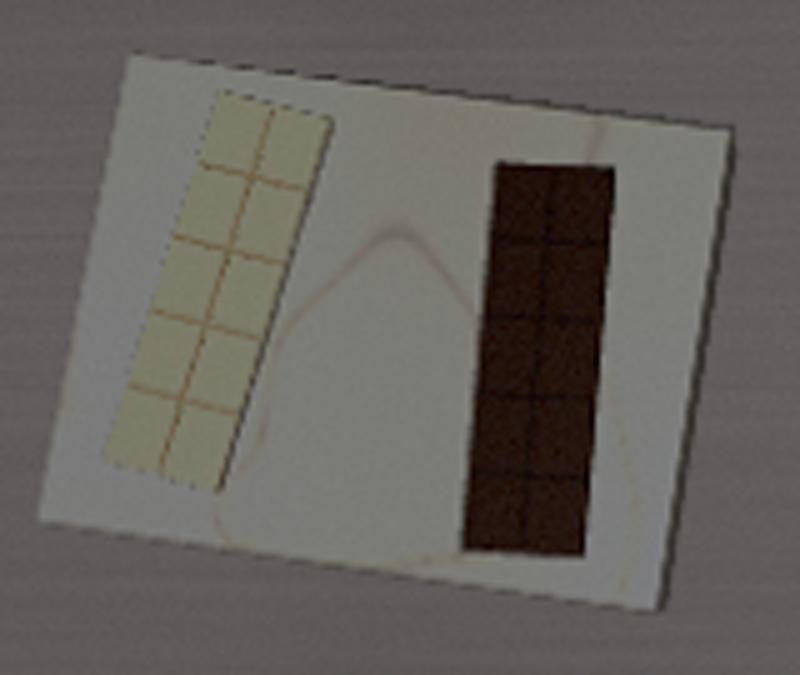

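View pics/c2.png

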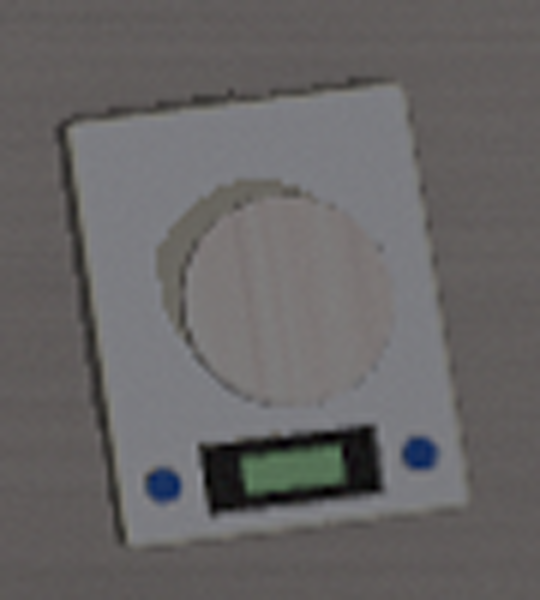

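In the enlarged top view the dark bar's corners are at about (214,172.4), (238,173.4), (232,251) and (207.5,250). The slab's near edge runs from (123,244) to (247,261.6), and the pan centre is at (378,230).

Run:
```python
from h import *
im,d,p=load('top0')
f=lambda x,y,z:onz(p,115+(x-2)/5,140+(y-2)/5,z)
S=[f(*c,50) for c in [(130,55),(733,128),(660,608),(40,522)]]
B=[f(*c,56) for c in [(495,162),(615,167),(585,556),(462,549)]]
W=[f(*c,56) for c in [(220,92),(332,118),(222,490),(104,460)]]
for n,Q in [('slab',S),('dark',B),('white',W)]:
    print(n,np.round(Q,1)[:,:2].tolist(),'sides',[np.linalg.norm(Q[i]-Q[(i+1)%4]).round(1) for i in range(4)],'c',np.mean(Q,0).round(1))
    a=(Q[0]+Q[1]-Q[2]-Q[3]);print('yaw',np.degrees(np.arctan2(a[1],a[0])))
pc=onz(p,330+(289-2.5)/6,180+(302-2.5)/6,60);print('pan',pc,'diam',np.linalg.norm(onz(p,330+185/6,230,60)-onz(p,330+392/6,230,60)))
print(arm.read_state()['position'])
```

```text
slab [[673.0, 308.8], [638.9, 51.8], [441.9, 78.3], [475.4, 334.7]] sides [np.float64(259.3), np.float64(198.7), np.float64(258.5), np.float64(199.3)] c [557.3 193.4  50. ]
yaw -7.555568943576043
dark [[623.6, 149.2], [621.1, 99.5], [462.2, 107.9], [464.9, 157.5]] sides [np.float64(49.8), np.float64(159.1), np.float64(49.7), np.float64(158.9)] c [542.9 128.5  56. ]
yaw -3.0103567372744764
white [[654.6, 266.5], [642.9, 218.3], [488.2, 256.7], [500.3, 306.5]] sides [np.float64(49.6), np.float64(159.3), np.float64(51.3), np.float64(159.3)] c [571.5 262.   56. ]
yaw -14.237696816188745
pan [ 503.58090299 -181.51793341   60.        ] diam 67.83377113971933
[163.49613587 603.04214209 403.73864596]
```

```bash
cat >> h.py <<'E'
def sh(x,y,z,yaw):
    st=arm.read_state();R=Rot.from_quat(st['ee_rot']);m=R.as_matrix()
    cy=np.degrees(np.arctan2(m[1,0],m[0,0]))
    print('pos',np.round(st['position'],1),'yaw',cy.round(2),'F',np.round(st['contact_force'],1),'w',round(st['gripper_width'],1),'t',round(st['clock'],2))
    print('shift',R.inv().apply(np.array([x,y,z])-st['position']).round(1),'spin',round(cy-yaw,2))
E
python3 -c "
from h import *
sh(643,123.3,300,-3)"
```

```text
pos [163.5 603.  403.7] yaw -15.18 F [-0.1  0.7 -0.4] w 85.2 t 0.1
shift [588.4 337.2 104.5] spin -12.18
```

```bash
python3 -m jog '[[[50,29,0,-3],[100,58,0,-6],[150,86,0,-9],[200,115,0,-12],[250,143,0,-12]]]' 25; python3 -m jog '[[[50,29,0,0],[100,58,0,0],[150,86,0,0],[200,115,0,0],[250,143,0,0]]]';  python3 -c "
from h import *
sh(643,123.3,300,-3)"
```

```text
clock: 0.72
position: [368.3, 398.0, 403.8]
ee_rot: [1.0, -0.027, -0.0, 0.001]
contact_force: [0.5, 0.7, 0.1]
gripper_width: 25.1
clock: 1.35
position: [611.4, 240.2, 403.4]
ee_rot: [1.0, -0.027, -0.001, 0.001]
contact_force: [-0.3, 1.3, -0.1]
gripper_width: 25.1
pos [611.4 240.2 403.4] yaw -3.15 F [-0.3  1.3 -0.1] w 25.1 t 1.35
shift [ 38.2 114.7 103.7] spin -0.15
```

```bash
python3 -m jog '[[[20,57,0,0],[38,115,20,0],[38.2,115,60,0],[38.2,115,104,0],[38.2,115,104,0]]]';  python3 -c "
from h import *
sh(643,123.3,228,-3)
snap('wrist','w1');snap('scene','s1')"
```

```text
clock: 1.98
position: [641.9, 122.3, 295.3]
ee_rot: [1.0, -0.028, -0.005, 0.003]
contact_force: [1.2, 0.3, 0.9]
gripper_width: 25.3
pos [641.9 122.3 295.3] yaw -3.22 F [1.2 0.3 0.9] w 25.3 t 1.98
shift [ 1.7 -1.5 67.3] spin -0.22
```

View pics/w1.png

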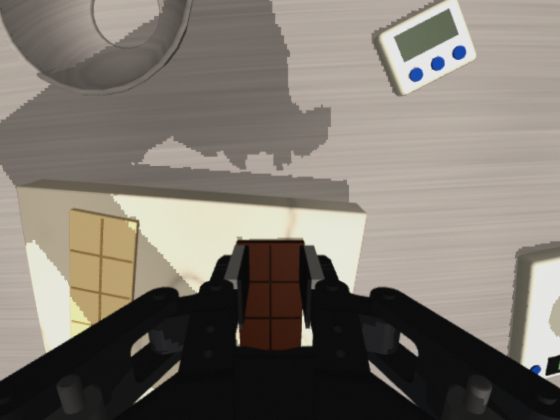

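View pics/s1.png

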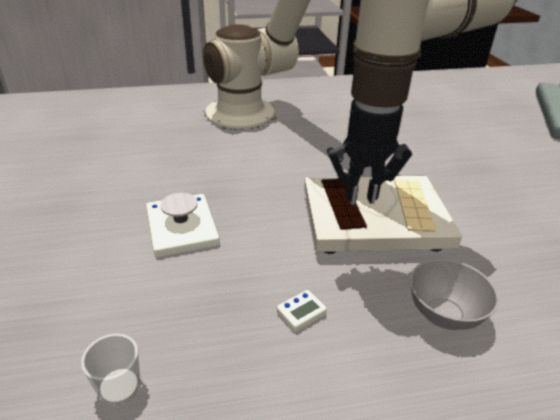

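The wrist view shows the bar's far end between columns 239 and 303 at row 241, with the fingertips ahead of it at about (237,250) and (310,250). I'll check these against the top view.

Run:
```python
from h import *
im,d,p=load('w1')
print(onz(p,239,241,56).round(1),onz(p,303,241,56).round(1))
print(onz(p,17,187,50).round(1),onz(p,365,212,50).round(1))
sh(643,123.3,240,-3)
```

```text
[625.2 145.8  56. ] [622.5  99.9  56. ]
[673.7 307.   50. ] [639.8  53.8  50. ]
pos [643.6 123.3 300.6] yaw -3.1 F [0.7 0.1 0.5] w 25.1 t 2.08
shift [-0.6 -0.2 60.6] spin -0.1
```

```bash
python3 -m jog '[[[0,0,30,0],[0,0,50,0],[0,0,66,0],[0,0,72,0],[0,0,72,0]]]';  python3 -c "
from h import *
sh(643,123.3,226,-3)
snap('scene','s2');crop('s2',280,130,180,140,4,'s2c')"
```

```text
clock: 2.7
position: [643.8, 123.3, 229.2]
ee_rot: [1.0, -0.027, 0.0, 0.002]
contact_force: [-0.0, 0.4, 0.6]
gripper_width: 25.1
pos [643.8 123.3 229.2] yaw -3.08 F [-0.   0.4  0.6] w 25.1 t 2.7
shift [-0.8  0.   3.2] spin -0.08
```

View pics/s2c.png

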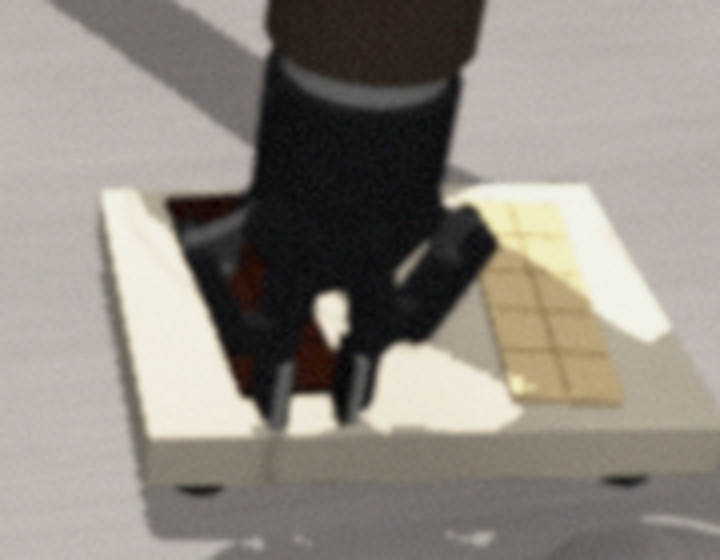

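The fingers are behind the far end of the bar and over the slab. I'll go down in small steps and watch the force.

```bash
python3 -m jog '[[[0,0,1,0],[0,0,2,0],[0,0,3,0],[0,0,3.5,0],[0,0,3.5,0]]]';  python3 -m jog '[[[0,0,0.5,0],[0,0,1,0],[0,0,1.5,0],[0,0,1.5,0],[0,0,1.5,0]]]'
```

```text
clock: 3.38
position: [643.9, 123.3, 225.9]
ee_rot: [1.0, -0.027, 0.0, 0.001]
contact_force: [-0.0, -0.1, 0.9]
gripper_width: 24.9
clock: 4.0
position: [643.9, 123.2, 224.4]
ee_rot: [1.0, -0.027, 0.0, 0.001]
contact_force: [0.2, -1.0, 0.3]
gripper_width: 24.6
```

```bash
python3 -m jog '[[[-7,0,0,0],[-14,0,0,0],[-21,0,0,0],[-28,0,0,0],[-35,0,0,0]]]';  python3 -c "
from h import *
sh(570,127,224.4,-3)
snap('top','t3');crop('t3',115,140,160,135,5,'t3c')
snap('wrist','w3')"
```

```text
clock: 4.62
position: [608.5, 125.2, 224.5]
ee_rot: [1.0, -0.027, 0.001, 0.001]
contact_force: [0.9, -0.1, -0.1]
gripper_width: 25.2
pos [608.5 125.2 224.5] yaw -3.07 F [ 0.9 -0.1 -0.1] w 25.2 t 4.62
shift [-38.5   0.2   0. ] spin -0.07
```

View pics/t3c.png

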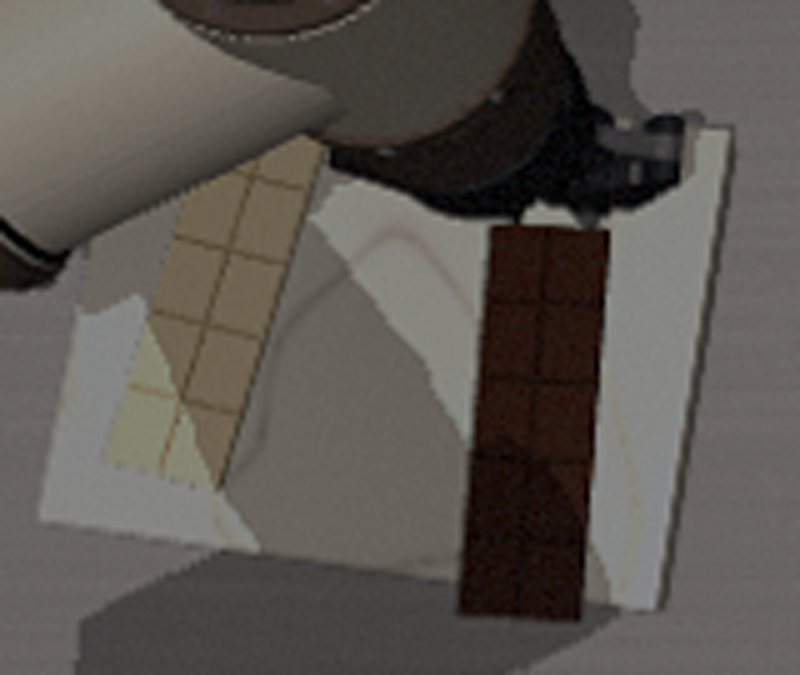

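View pics/w3.png

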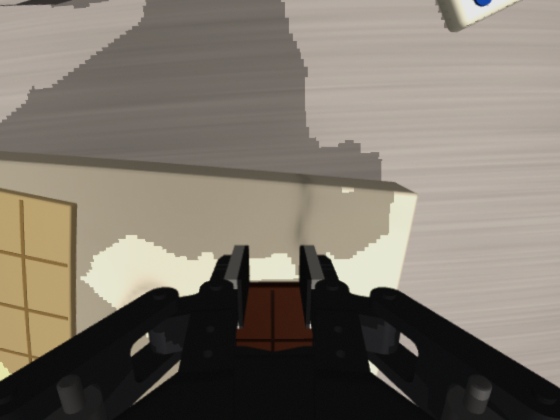

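The bar has slid straight and its near end is now at crop row ~612–620.

Run:
```python
from h import *
im,d,p=load('t3')
f=lambda x,y,z:onz(p,115+(x-2)/5,140+(y-2)/5,z)
B=[f(*c,56) for c in [(491,226),(610,230),(581,620),(457,613)]]
print(np.round(B,1)[:,:2].tolist())
```

```text
[[596.7, 150.0], [594.8, 100.9], [436.9, 108.9], [439.4, 158.7]]
```

```bash
python3 -m jog '[[[-10,0,0,0],[-20,0,0,0],[-30,0,0,0],[-37,0,0,0],[-41,0,0,0]]]'; python3 -m jog '[[[5,0,0,0],[15,0,-20,0],[15,0,-60,0],[15,0,-90,0],[15,0,-110,0]]]';  python3 -c "
from h import *
sh(420,135,335,-3)
snap('top','t4');crop('t4',115,160,160,135,5,'t4c')"
```

```text
clock: 5.35
position: [566.8, 127.4, 224.6]
ee_rot: [1.0, -0.027, 0.0, 0.002]
contact_force: [0.2, 1.3, 0.1]
gripper_width: 25.1
clock: 5.98
position: [582.3, 126.9, 336.2]
ee_rot: [1.0, -0.027, 0.001, 0.001]
contact_force: [-0.0, -0.2, -0.5]
gripper_width: 25.2
pos [582.3 126.9 336.2] yaw -3.06 F [-0.  -0.2 -0.5] w 25.2 t 5.97
shift [-162.5    0.6    0.9] spin -0.06
```

View pics/t4c.png

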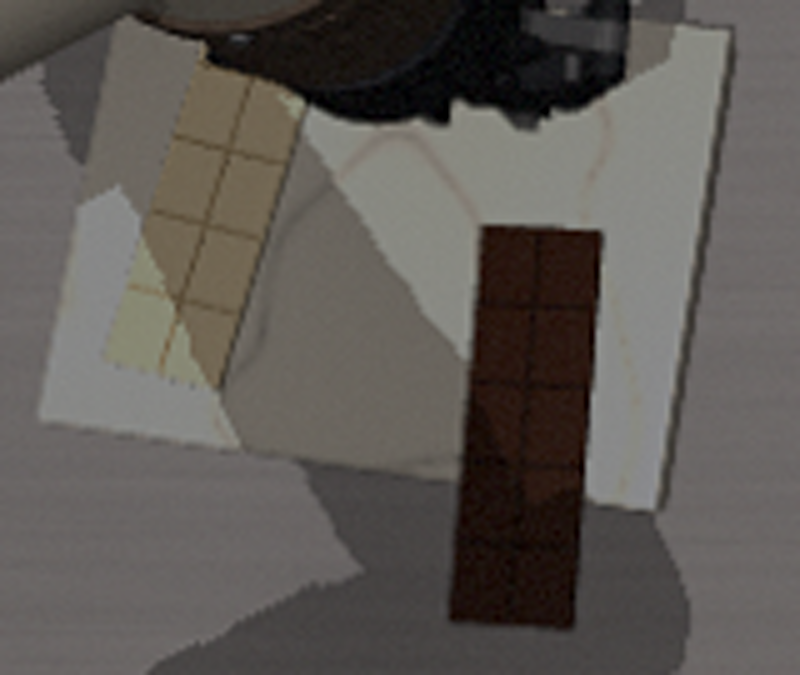

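The dark bar now overhangs the near edge. Its crop corners are (481,226), (602,231), (573,628) and (449,620).

Run:
```python
from h import *
im,d,p=load('t4')
f=lambda x,y,z:onz(p,115+(x-2)/5,160+(y-2)/5,z)
B=np.array([f(*c,56) for c in [(481,226),(602,231),(573,628),(449,620)]])
print(np.round(B,1)[:,:2].tolist())
c=B.mean(0);a=B[0]+B[1]-B[2]-B[3];a/=np.linalg.norm(a);n=B[2:].mean(0)
print(c,'yaw',np.degrees(np.arctan2(a[1],a[0])),'near',n)
e0,e1=np.array([441.9,78.3]),np.array([475.4,334.7]);t=(e1-e0)/np.linalg.norm(e1-e0);nn=np.array([-t[1],t[0]])
for q in B[2:]: print('overhang',(q[:2]-e0)@nn)
g=n+a*22;print('grasp',g)
sh(g[0],g[1],300,-3)
```

```text
[[555.2, 152.7], [553.0, 103.2], [394.7, 111.1], [397.4, 160.6]]
[475.06382888 131.89290652  56.        ] yaw -2.8572704993883953 near [396.0215062  135.83792137  56.        ]
overhang 51.08055327215405
overhang 54.81168729888606
grasp [417.99415602 134.74126294  56.        ]
pos [582.9 127.1 338.9] yaw -3.02 F [1.  0.5 1.9] w 25.2 t 6.03
shift [-165.3    1.1   37.8] spin -0.02
```

Overhang is 51–55 mm, flat and near-square to the edge. Next I'll move above the free end with the jaws open.

```bash
python3 -m jog '[[[-40,0,0,0],[-85,0,10,0],[-130,1,25,0],[-164,1,38,0],[-164,1,38,0]]]' 80; python3 -c "
from h import *
sh(419,134.7,205,-2.9)
snap('wrist','w5')"
```

```text
clock: 6.65
position: [417.3, 134.0, 298.6]
ee_rot: [1.0, -0.026, 0.002, 0.001]
contact_force: [-0.6, 0.2, 0.8]
gripper_width: 79.9
pos [417.3 134.  298.6] yaw -2.95 F [-0.6  0.2  0.8] w 79.9 t 6.65
shift [ 1.4 -1.  93.6] spin -0.05
```

View pics/w5.png

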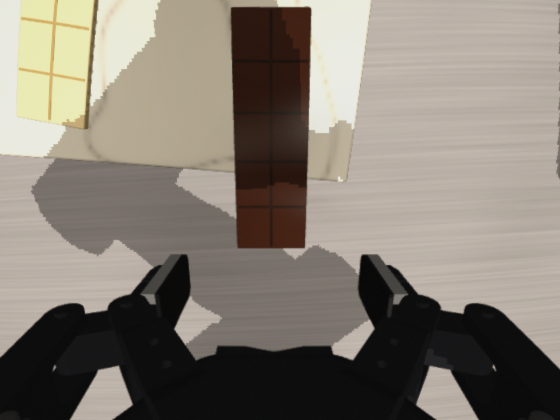

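The wrist view has the free end between columns 237 and 305 at row 248, centred between the pads. I'll check it against the top view, then descend.

Run:
```python
from h import *
im,d,p=load('w5')
for q in [(237,248),(305,248),(310,8),(232,8)]: print(onz(p,*q,56).round(1))
sh(419,134.7,205,-2.9)
```

```text
[397.2 160.6  56. ]
[394.6 110.7  56. ]
[552.7 103.1  56. ]
[555.2 151.   56. ]
pos [418.9 134.7 299.5] yaw -2.95 F [1.3 0.9 0.3] w 79.7 t 6.7
shift [-0.5 -0.1 94.5] spin -0.05
```

```bash
python3 -m jog '[[[1,0,25,0],[1,0,50,0],[1,0,75,0],[1,0,93,0],[1,0,93.5,0]]]'; python3 -c "
from h import *
sh(419,134.7,205,-2.9)
snap('wrist','w6');snap('scene','s6');crop('s6',280,120,180,140,4,'s6c')"
```

```text
clock: 7.32
position: [421.4, 134.6, 204.9]
ee_rot: [1.0, -0.026, 0.002, 0.002]
contact_force: [-0.8, -0.1, 0.4]
gripper_width: 80.4
pos [421.4 134.6 204.9] yaw -2.98 F [-0.8 -0.1  0.4] w 80.4 t 7.33
shift [-2.4  0.  -0.2] spin -0.08
```

View pics/w6.png

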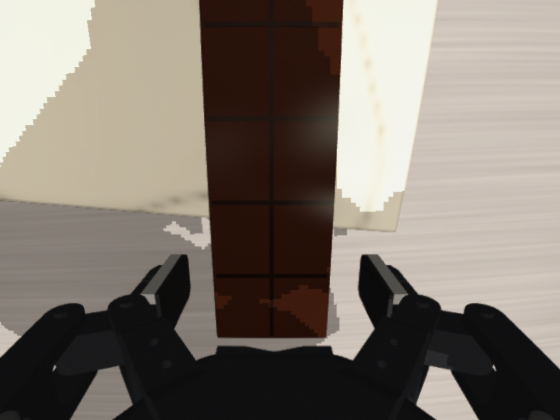

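View pics/s6c.png

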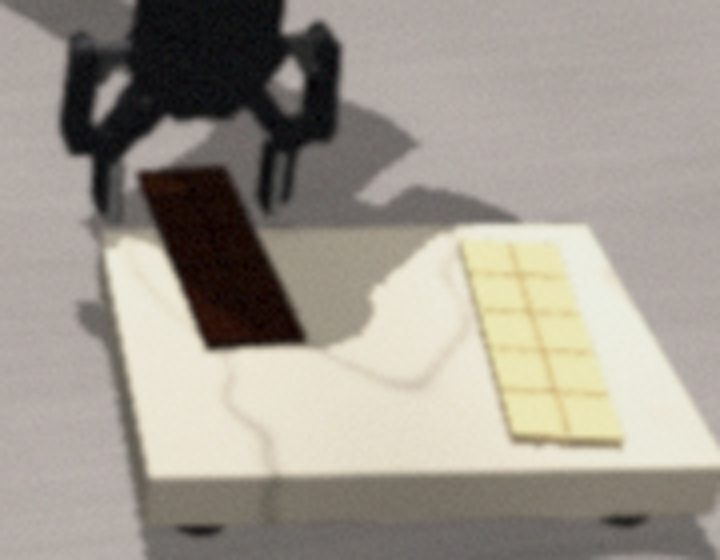

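The pads straddle the free end clear of the slab. Now I'll close.

```bash
python3 -m jog '[[[0,0,0,0],[0,0,0,0],[0,0,0,0],[0,0,0,0],[0,0,0,0]]]' 30; python3 -m jog '[[[0,0,-1,0],[0,0,-3,0],[0,0,-6,0],[0,0,-9,0],[0,0,-12,0]]]'; python3 -c "
from h import *
sh(419,134.7,205,-2.9)
snap('wrist','w7');snap('scene','s7');crop('s7',280,120,180,140,4,'s7c')"
```

```text
clock: 8.05
position: [421.9, 135.2, 206.9]
ee_rot: [1.0, -0.026, 0.004, 0.0]
contact_force: [-0.3, 0.2, 5.5]
gripper_width: 48.8
clock: 8.68
position: [421.8, 135.2, 219.1]
ee_rot: [1.0, -0.026, 0.004, 0.0]
contact_force: [-0.9, 0.8, -1.0]
gripper_width: 48.1
pos [421.8 135.2 219.1] yaw -2.93 F [-0.9  0.8 -1. ] w 48.1 t 8.68
shift [-2.9  0.6 14. ] spin -0.03
```

View pics/w7.png

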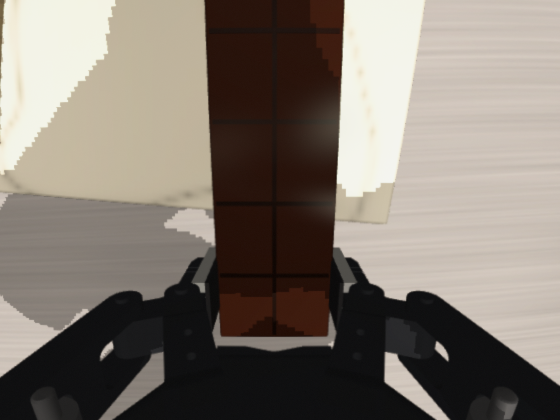

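View pics/s7c.png

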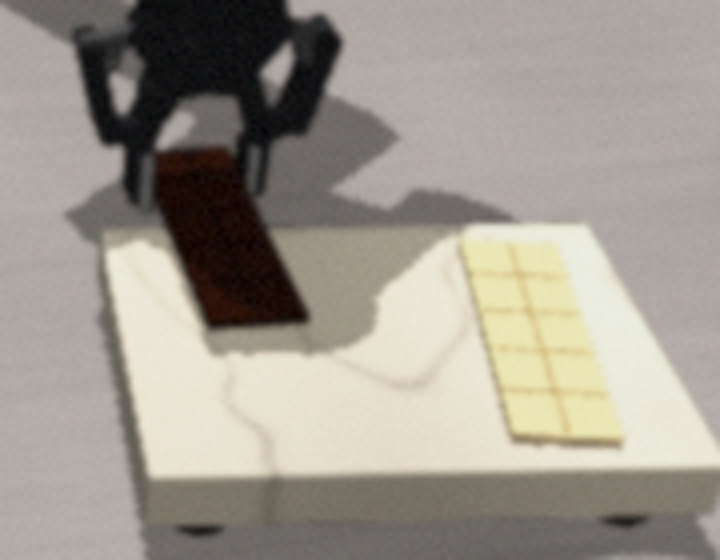

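The bar has lifted level and is held by its free end. I'll measure its attitude from the wrist depth and raise it further.

```bash
python3 -m jog '[[[0,0,-12,0],[0,0,-25,0],[0,0,-40,0],[0,0,-55,0],[0,0,-65,0]]]'; python3 -c "
from h import *
im,d,p=load('w7')
for q in [(275,300),(275,240),(275,160),(275,80),(275,10),(225,80),(325,80)]: print(bydepth(p,d,*q).round(1))
sh(450,-174,284,8.5)
im,d,p=snap('wrist','w8');
for q in [(275,300),(275,240),(275,160),(275,80),(275,10),(225,80),(325,80)]: print(bydepth(p,d,*q).round(1))
snap('top','t8');crop('t8',115,160,160,135,5,'t8c')"
```

```text
clock: 9.4
position: [421.3, 135.3, 285.8]
ee_rot: [1.0, -0.025, 0.006, -0.001]
contact_force: [-0.7, 0.9, -1.3]
gripper_width: 48.1
[415.7 134.   68.6]
[443.5 132.6  67.8]
[476.3 130.9  66.3]
[505.7 129.4  67.9]
[529.4 128.2  67.5]
[506.9 147.8  66.8]
[505.  110.9  66.5]
pos [421.3 135.3 285.8] yaw -2.92 F [-0.7  0.9 -1.3] w 48.1 t 9.4
shift [ 44.4 307.4   1.7] spin -11.42
[414.8 134.4 134. ]
[443.6 133.  135. ]
[476.3 131.3 133.6]
[505.6 129.8 134.9]
[529.3 128.6 134.7]
[506.8 148.2 133.9]
[504.9 111.4 134. ]
```

View pics/t8c.png

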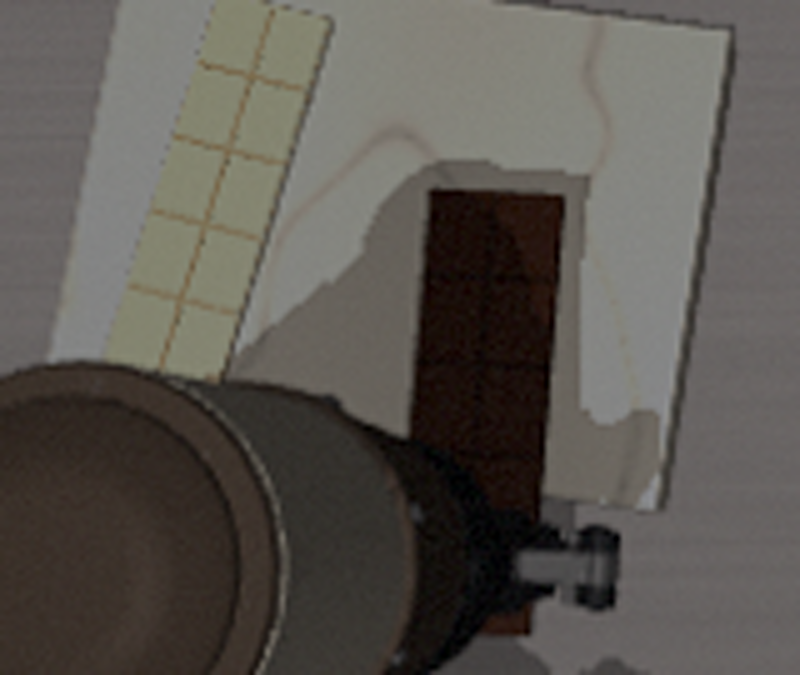

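View pics/w8.png

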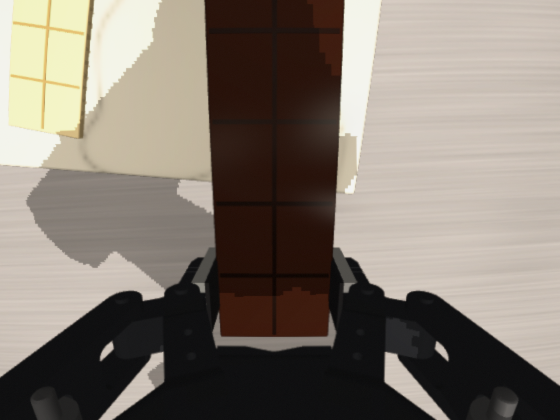

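Run:
```python
from h import *
im,d,p=load('w8'); n=(onz(p,220,336,134.2)+onz(p,328,336,134.2))/2; print('near',n)
im,d,q=load('t8'); f=lambda x,y,z:onz(q,115+(x-2)/5,160+(y-2)/5,z)
A,B=f(431,190,134.2),f(564,197,134.2);print('far',(A+B)/2,np.linalg.norm(A-B)); fr=(A+B)/2
print('len',np.linalg.norm(fr-n))
st=arm.read_state();pos=np.array(st['position'])
c=(fr+n)/2; R=Rot.from_quat(st['ee_rot']);m=R.as_matrix();off=(c-pos)@m[:,0],(c-pos)@m[:,1];print('centre offset tool',off)
yb=np.degrees(np.arctan2(*(fr-n)[[1,0]]));print('bar yaw',yb)
th=np.radians(8.5);ty=np.array([np.sin(th),-np.cos(th)]);tx=np.array([np.cos(th),np.sin(th)])
tgt=np.array([503.6,-181.5])-off[0]*tx-off[1]*ty;print('tcp target',tgt)
sh(tgt[0],tgt[1],284,8.5)
```

```text
near [395.87108241 135.8453633  134.2       ]
far [554.09849829 128.49671809 134.2       ] 49.40608747462087
len 158.39797259870627
centre offset tool (np.float64(51.75181040902008), np.float64(0.9347321706110722))
bar yaw -2.6591094299416973
tcp target [ 452.27847634 -188.22493968]
pos [421.5 135.4 285.8] yaw -2.91 F [ 0.1  0.4 -0.9] w 48.2 t 9.5
shift [ 47.1 321.7   1.4] spin -11.41
```

```bash
python3 -m jog '[[[3,20,0,-1],[9,55,0,-2],[15,95,0,-4],[21,135,0,-6],[26,170,0,-7]]]'; python3 -c "
from h import *
sh(450.5,-188.7,284,8.5)"
```

```text
clock: 10.12
position: [438.6, -37.1, 285.2]
ee_rot: [0.999, 0.036, 0.006, -0.001]
contact_force: [0.8, 1.0, 0.1]
gripper_width: 48.5
pos [438.6 -37.1 285.2] yaw 4.1 F [0.8 1.  0.1] w 48.5 t 10.12
shift [  1.  152.1   1.1] spin -4.4
```

```bash
python3 -m jog '[[[0,40,0,-1],[0,80,0,-2],[1,115,0,-4],[1,142,0,-4.4],[1,152,0,-4.4]]]';python3 -m jog '[[[0,0,8,0],[0,0,16,0],[0,0,24,0],[0,0,30,0],[0,0,30,0]]]'; python3 -c "
from h import *
snap('top','t9');crop('t9',320,160,110,120,5,'t9c')
im,d,p=snap('wrist','w9')
for q in [(275,300),(275,240),(275,160),(275,80),(275,10),(225,80),(325,80)]: print(bydepth(p,d,*q).round(1))
sh(450.5,-188.7,218,8.5)"
```

```text
clock: 10.75
position: [450.3, -189.8, 284.4]
ee_rot: [0.997, 0.073, 0.005, -0.001]
contact_force: [-0.2, -0.4, -1.0]
gripper_width: 48.1
clock: 11.38
position: [450.5, -189.4, 253.9]
ee_rot: [0.997, 0.073, 0.004, -0.001]
contact_force: [0.5, 0.3, -1.1]
gripper_width: 48.5
[ 444.8 -191.7  103.6]
[ 472.1 -187.7  102.2]
[ 504.9 -182.8  102.2]
[ 534.  -178.5  103.7]
[ 557.7 -175.   102.1]
[ 531.6 -160.1  101.9]
[ 536.9 -196.7  102. ]
pos [ 450.7 -189.6  254.5] yaw 8.41 F [-0. -1. -1.] w 48.6 t 11.47
shift [-0.5 -0.9 36.5] spin -0.09
```

View pics/t9c.png

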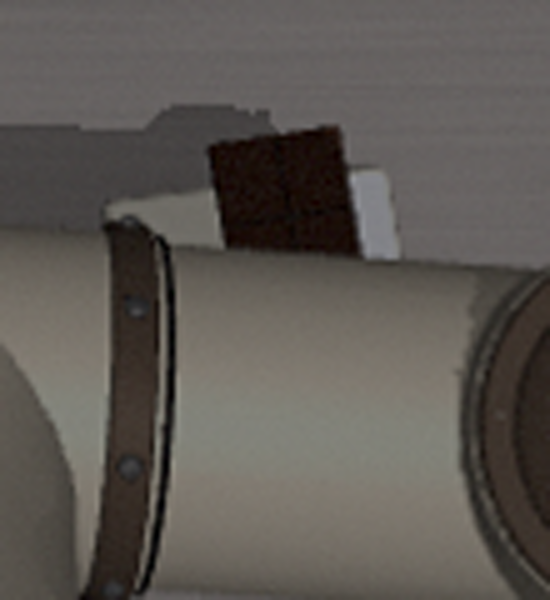

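View pics/w9.png

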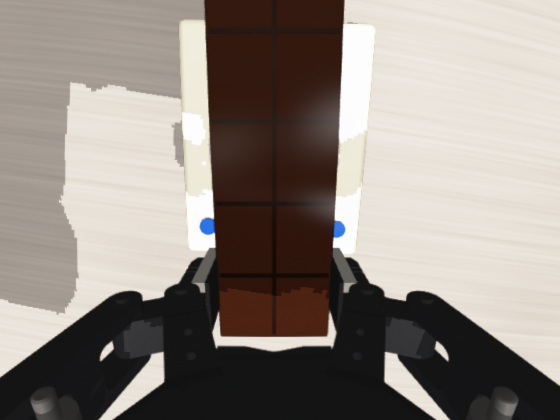

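In the top crop the bar's far corners are at (208,147) and (342,126). The near end in the wrist view is at (220..328,336).

Run:
```python
from h import *
im,d,p=load('w9'); n=(onz(p,220,336,102.5)+onz(p,328,336,102.5))/2
im,d,q=load('t9'); f=lambda x,y,z:onz(q,320+(x-2)/5,160+(y-2)/5,z)
A,B=f(208,147,102.5),f(342,126,102.5); fr=(A+B)/2
print(n,fr,'len',np.linalg.norm(fr-n),'w',np.linalg.norm(A-B),'c',(fr+n)/2,np.degrees(np.arctan2(*(fr-n)[[1,0]])))
im,d,q=load('s1');crop('s1',140,180,90,90,6,'s1c')
```

```text
[ 425.03386256 -194.16337098  102.5       ] [ 581.05534714 -169.86145771  102.5       ] len 157.90277590127815 w 51.48985509319879 c [ 503.04460485 -182.01241434  102.5       ] 8.853253707890268
```

View pics/s1c.png

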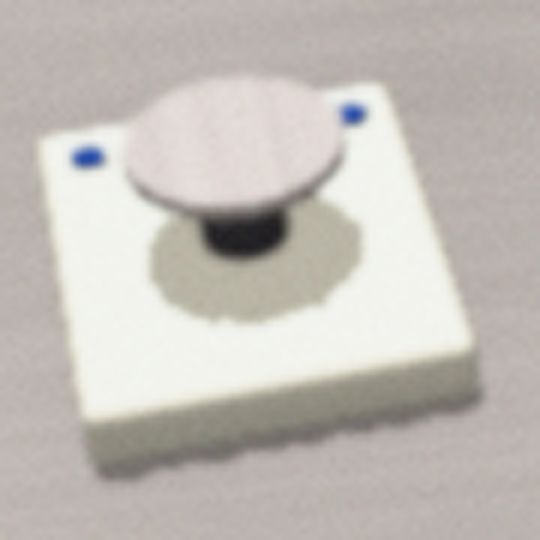

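```bash
python3 -c "
from h import *
im,d,q=load('s1');print(onz(q,140+(234-2.5)/6,180+(142-2.5)/6,60))"
python3 -m jog '[[[0,0,9,0],[0,0,18,0],[0,0,26,0],[0,0,32,0],[0,0,32,0]]]'
python3 -m jog '[[[0,0,0,0],[0,0,0.5,0],[0,0,1,0],[0,0,1.5,0],[0,0,1.5,0]]]'
python3 -c "
from h import *
im,d,p=snap('wrist','w10')
for q in [(275,300),(275,240),(275,160),(275,80),(275,10)]: print(bydepth(p,d,*q).round(1))
sh(450.5,-188.7,218,8.5)"
```

```text
[ 506.2325982  -180.13663671   60.        ]
clock: 12.1
position: [450.9, -189.5, 221.9]
ee_rot: [0.997, 0.073, 0.004, -0.001]
contact_force: [1.0, 0.2, -1.1]
gripper_width: 48.8
clock: 12.72
position: [450.9, -189.5, 220.4]
ee_rot: [0.997, 0.073, 0.004, -0.001]
contact_force: [0.4, 0.4, -0.6]
gripper_width: 48.5
[ 444.8 -191.7   69.5]
[ 472.  -187.7   67.7]
[ 505.2 -182.8   69. ]
[ 534.3 -178.5   68.1]
[ 557.6 -175.    69.1]
pos [ 451.  -189.5  220.4] yaw 8.4 F [ 0.7 -0.1 -0.2] w 48.5 t 12.78
shift [-0.3 -0.9  2.4] spin -0.1
```

The scene camera puts the pan centre at (506,-180) and the top camera at (503.6,-181.5). I'll nudge the bar 1.5 mm toward their mean and creep down until it touches.

```bash
python3 -m jog '[[[1.5,-0.5,0,0],[1.5,-0.5,0.5,0],[1.5,-0.5,1,0],[1.5,-0.5,1.3,0],[1.5,-0.5,1.3,0]]]'
python3 -m jog '[[[0,0,0,0],[0,0,0.3,0],[0,0,0.6,0],[0,0,0.9,0],[0,0,0.9,0]]]'; python3 -c "
from h import *
sh(450.5,-188.7,218,8.5)"
```

```text
clock: 13.4
position: [452.3, -188.8, 219.1]
ee_rot: [0.997, 0.073, 0.004, -0.001]
contact_force: [0.3, -0.3, -0.9]
gripper_width: 48.5
clock: 14.02
position: [452.3, -188.8, 218.1]
ee_rot: [0.997, 0.073, 0.004, -0.001]
contact_force: [0.1, 1.0, 0.2]
gripper_width: 48.4
pos [ 452.3 -188.8  218.1] yaw 8.4 F [0.1 1.  0.2] w 48.4 t 14.03
shift [-1.8 -0.4  0.1] spin -0.1
```

```bash
python3 -m jog '[[[0,0,0.3,0],[0,0,0.6,0],[0,0,0.6,0],[0,0,0.6,0],[0,0,0.6,0]]]'; python3 -c "
from h import *
for i in range(1): print(arm.read_state()['contact_force'],arm.read_state()['wrist_torque'])"
python3 -m jog '[[[0,0,0.3,0],[0,0,0.6,0],[0,0,0.6,0],[0,0,0.6,0],[0,0,0.6,0]]]'; python3 -c "
from h import *
print(arm.read_state()['contact_force'],arm.read_state()['wrist_torque'])
im,d,p=snap('wrist','w11')
for q in [(275,300),(275,240),(275,160),(275,80),(275,10)]: print(bydepth(p,d,*q).round(1))"
```

```text
clock: 14.65
position: [452.3, -188.8, 217.6]
ee_rot: [0.997, 0.073, 0.004, -0.001]
contact_force: [0.5, -0.0, -1.7]
gripper_width: 48.3
[ 0.51558995 -0.01592995 -1.67520888] [-0.04516115  0.04994593  0.03279457]
clock: 15.28
position: [452.3, -188.8, 217.2]
ee_rot: [0.997, 0.073, 0.004, -0.001]
contact_force: [-2.6, 1.3, 5.4]
gripper_width: 49.2
[-2.60197304  1.28809494  5.4178155 ] [0.2293544  0.46969611 0.05464898]
[ 446.1 -191.1   66.3]
[ 473.6 -187.    64.9]
[ 506.7 -182.1   66.5]
[ 535.5 -177.8   66.7]
[ 559.2 -174.3   65.2]
```

It has touched (about 6 N) and is level. I'll release.

```bash
python3 -m jog '[[[0,0,0,0],[0,0,0,0],[0,0,0,0],[0,0,0,0],[0,0,0,0]]]' 75; python3 -c "
from h import *
sh(450.5,-188.7,218,8.5)
im,d,p=snap('wrist','w12')
for q in [(275,300),(275,240),(275,160),(275,80),(275,10)]: print(bydepth(p,d,*q).round(1))
snap('scene','s12');crop('s12',130,140,120,120,5,'s12c')"
```

```text
clock: 15.95
position: [452.4, -188.8, 217.1]
ee_rot: [0.997, 0.073, 0.004, -0.001]
contact_force: [0.4, -0.4, 0.3]
gripper_width: 74.9
pos [ 452.4 -188.8  217.1] yaw 8.41 F [ 0.4 -0.4  0.3] w 74.9 t 15.95
shift [-1.8 -0.4 -0.9] spin -0.09
[ 445.8 -191.1   65.6]
[ 474.  -186.9   66. ]
[ 506.6 -182.1   66.1]
[ 535.5 -177.8   66.2]
[ 559.  -174.3   65.9]
```

View pics/w12.png

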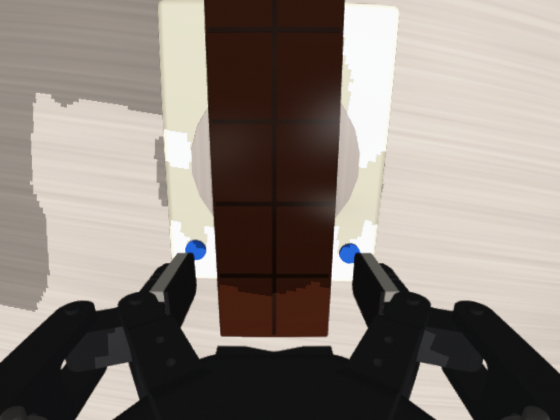

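View pics/s12c.png

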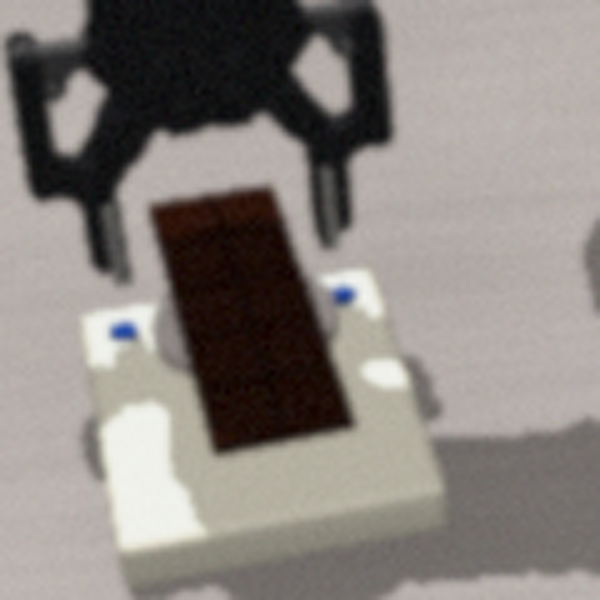

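The bar rests flat on the pan, clear of the fingers. I'll retreat straight up and check.

```bash
python3 -m jog '[[[0,0,-5,0],[0,0,-20,0],[0,0,-50,0],[0,0,-90,0],[0,0,-130,0]]]'; python3 -m jog '[[[0,40,0,0],[0,90,0,0],[0,140,0,0],[0,180,0,0],[0,200,0,0]]]'; python3 -c "
from h import *
snap('top','t13');crop('t13',320,160,110,120,5,'t13c')
snap('scene','s13')"
```

```text
clock: 16.68
position: [451.0, -189.1, 348.7]
ee_rot: [0.997, 0.073, 0.004, -0.001]
contact_force: [1.1, 0.9, -0.3]
gripper_width: 75.1
clock: 17.3
position: [480.0, -388.6, 348.4]
ee_rot: [0.997, 0.072, 0.004, -0.001]
contact_force: [0.3, 0.5, 0.2]
gripper_width: 74.9
```

View pics/t13c.png

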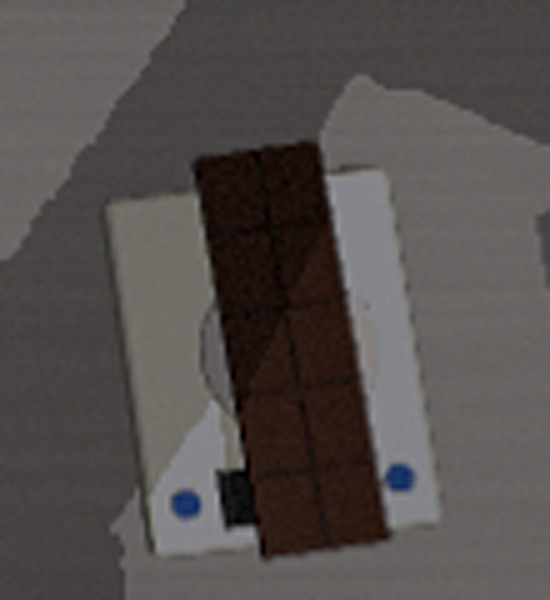

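View pics/s13.png

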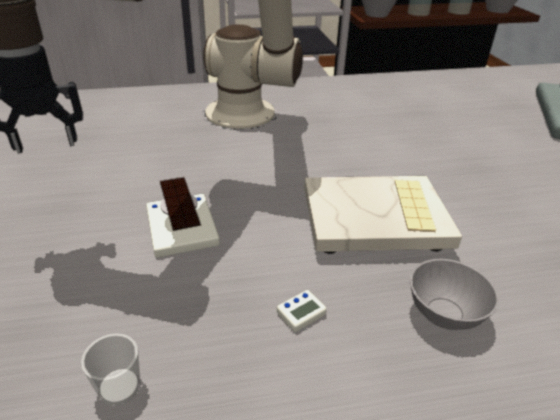

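```bash
python3 -c "
from h import *
im,d,q=load('t13'); f=lambda x,y,z:onz(q,320+(x-2)/5,160+(y-2)/5,z)
B=[f(*c,66) for c in [(195,158),(320,141),(390,540),(263,558)]]
print(np.mean(B,0))
crop('t13',115,140,160,135,5,'t13d')
a=cv2.imread('pics/top0.png')[150:245,125:190].astype(int);b=im[150:245,125:190].astype(int)
print('white region mean diff',abs(a-b).mean())
sh(0,0,0,0)
arm.job_done()"
```

```text
[ 505.02134159 -180.81808697   66.        ]
white region mean diff 8.30051282051282
pos [ 480.1 -388.2  348.2] yaw 8.29 F [ 0.   0.3 -1.1] w 74.8 t 17.4
shift [-422.1 -453.1  344.9] spin 8.29
the job is handed in; nothing more can be done
```

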